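# Balance a loaded vial carrier on the knife edge and mark its balance point

### The job

Mark where the loaded vial carrier's hanger must go: slide the carrier gently along the knife edge of the balancing stand until, let go, it floats level on the edge, clear of both rest pins. Then press the black knob firmly but not hard so that the marking pin marks the bar over the edge, and let it spring back. Leave the carrier balanced there and the other things on the bench alone.

Things in the scene. Friction and masses are not known exactly. Their poses are not given: they have to be found in the camera images.
- balance_stand: Fixed grey balancing stand, base 110 x 130 mm; origin: middle of its underside on the bench, z up. Its y axis runs along the bar that lies on it, x along the knife edge. A brass rest pin at y = +48 and -48 mm stops the bar at 0.146 rad of tilt either way. Rods of 10 mm at x = +27 and -27, y = 0 carry a bridge over the bar (74 mm along x, 22 along y, top 174 mm up); 5 mm play each side of the bar.
- knife_edge: The stand's fixed steel knife edge, 36 mm long along the stand's x axis; origin: middle of the edge line, 130 mm above the bench; z up. Friction against the bar about 0.35. More than 25 N on the edge chips it.
- marker (a joint): Travel (m) of the spring-loaded marking pin, upright in the bridge exactly above the edge's middle: 0 up, grows downward to 0.014. The tip meets the top of a bar on the edge at 0.008. The return spring takes 1 N at the top, 1.7 N there; then it is nearly rigid (10 N/mm or so). 3 N on the bar (5 N on the knob) makes the mark, 20 N spoils bar and edge. Springs back when let go.
- marker_top (a point): Middle of the top face of the marking pin's round black knob, 25 mm across, 14 mm high, 202 mm above the bench when up, straight above the knife edge. Pressed vertically.
- carrier_mid (a point): Loose vial carrier: one piece, 0.3 kg, a 4 mm aluminium bar 34 mm wide with a high middle part (192 mm long) and lower end tabs. This point: centre of the middle part, half-way through it; the underside rides on the edge. y along the bar, x across, z its upward normal (level when vertical). Within 5 mm of balance it floats, 0.03 rad of tilt per mm, after swinging 1 to 3 s; else it lies on a rest pin.
- carrier: The same carrier; origin 2 mm below carrier_mid, on the underside. What the vials hold differs unseen, so the centre of mass lies 5 to 35 mm from the middle along y, on the side that sinks at first, and 30 to 35 mm below the bar. To balance, the bar is slid that far toward its high end.
- carrier_end_l (a point): Grip point on the bare tab at the carrier's +y end, 182 mm from the middle and 36 mm lower: centre of the tab, 4 mm thick, 34 mm wide, bare from 162 mm to its round end at 207. 0.06 to 0.13 m above the bench, free below. Inward of it two vials, 27 mm wide, 66 mm high, fixed 114 and 146 mm from the middle, caps 22 mm above the tab, bottoms 44 mm below it.
- carrier_end_r (a point): The same grip point on the tab at the carrier's -y end, with two vials like the other end.
- tape_roll: Bystander: roll of label tape lying flat, 62 mm wide, 18 mm high; origin under its centre.
- tweezers: Bystander: steel tweezers lying flat, 131 mm long; origin under the middle.
- petri_a: Bystander: closed petri dish, 60 mm wide, 14 mm high; origin under its centre.
- stopcock: Bystander: white stopcock adaptor lying flat, 118 mm long, 22 mm high; origin underneath. To the right of it a big fixed thermal cycler stands on the bench (x 0.34 to 0.76, y beyond -0.51, 0.27 m high): keep arm and gripper clear of it.
- beaker: Bystander: small glass beaker, 74 mm wide, 87 mm high; origin under its centre.
- vial_spare: Bystander: brown glass vial with a black cap standing on the bench, 27 mm wide, 66 mm high; origin under its centre.

How it is judged:
By the outcome, as a careful person would: the job done as asked, in the order asked, and still so for the second after the job is handed in, with the robot touching nothing.
It also fails if it takes over 72 s, if anything falls off the work surface, if the arm or the gripper's body presses on something with over 40 N, if the wrist force passes 120 N, or if a joint passes its speed limit or range.

### The arm

A 7-joint arm with a two-finger parallel gripper is mounted at the origin on a cart in front of the work surface, level with it; the furniture and walls round the work are solid. World frame = base frame: x ahead of the robot, y to its left, z up, the work surface at z = 0. Lengths are in mm, angles in rad, forces in N, time in s.
With the tool pointing down it reaches from about 350 to 900 mm from the base axis. Payload 8.1 kg.
Tool frame: the origin (TCP) lies midway between the tips of the shut fingers; the grasp point (between the pads) lies 19 mm behind it (robot.tcp_to_grasp is the distance from the TCP to the grasp point, in mm); z points along the fingers, y is the direction in which the jaws open and shut (so a half turn about z gives the same grasp; the last joint's range is limited). The gripper opens to 92 mm and grips with 3 to 60 N. Pads are 19 mm wide; open, the fingers measure 130 mm over their backs; the gripper's body (75 mm by 190 mm) begins 47 mm behind the grasp point.
Start: joints at [-1.446, 0.434, 0.025, 1.573, -0.012, 1.134, -0.075], TCP at [141.174, 608.861, 226.742] pointing down, gripper open.
Joint ranges: [-2.62, 2.62], [-0.44, 2.09], [-1.27, 1.32], [0.08, 2.57], [-1.32, 4.46], [0.12, 2], [-2.74, 2.74]. Speed limits (rad/s): [2.22, 2.22, 3.01, 3.01, 3.14, 3.14, 3.14].

### API

Orientations are given as a 3x3 rotation matrix whose columns are the frame's x, y, z axes.
In Python, from bench import robot gives the robot as it stands.
- The arm moves only by the tool send_rows, never from a script. Its argument "plan" is text: rows parted by semicolons, each of 7 numbers parted by spaces: the turn, a rotation vector about the tool's x, y, z in rad, then the shift along the tool's x, y, z in mm, then the finger opening in mm, from 0 to 91.8. A call has 1 to 8 rows; each row shifts and turns the pose as measured when the row begins, along the tool's axes as they then stand; what a row does not reach is not made up. A row lasts 1/8 s, in which the tool goes at most 62.5 mm and 10.7 degrees, less where a joint would pass 70% of its speed; a pose out of reach is approached as far as the arm can. A call with a gripper value outside its range is refused whole. The fingers move at their own pace and stop on an object; "grip_force" is the grip in N (left out, the last holds). Time passes only in rows, so rows that do not move let the fingers close. It gives the time, the measured TCP pose, the force and the opening at its end, in the units of the state.
- robot.sense(): the state, without advancing time (a new reading comes with each control period).
- robot.grab_frame(name): name is "side" or "top" or "wrist"; returns the picture (480x640x3 uint8, blue, green, red); there is no depth.
- robot.camera_model(name): a dict with "fx", "fy", "cx", "cy" (pixels), "view" (4x4, takes a point from world to camera coordinates); the wrist camera has in their place "hand_eye" (4x4, takes a point from camera to tool coordinates, whose origin is the TCP and whose axes are the flange's). Camera axes: x right, y up, looking along -z (the intrinsics and any distortion apply to the point x, -y, -z); pixel columns grow to the right and rows downward; lengths in mm; the calibration is good to about 2 mm. A picture is of the moment at which its call begins: read the wrist's pose just before it. camera_model takes no time and is no camera call.
- robot.finish_job(): hands the job in, once; it reports no verdict.
Trained networks look in the newest picture that a camera, given by its name, has taken for a name from the list of things; names that differ only in an ending like _2 or _b are one class to them, and where a whole thing is asked for, a point or a joint stands for the part that bears it (a point fixed in the world has none). Each returns a list of dicts, best first, with "conf" (0 to 1); they miss things now and then, are a little off and sometimes report something else, mostly with a low value. They report only what shows in the picture. A call takes as long as a camera call.
- robot.cut_out(camera, target): "pixels" (480x640 bool, what is visible of it).
- robot.pinpoint(camera, target): "centre" ([x, y, z] in mm, in world coordinates, good to about 4 mm: a listed point, or the origin of a listed thing).
The state is a dict: "time_s": time; "q": joint angles; "qd": joint speeds; "joint_efforts": joint torques, N m; "eef_pos": TCP position; "eef_rot": TCP orientation; "force": force on the tool from outside, world axes, zero at the start; "ft_torque": the same for the moment, N m; "grip_width": opening from 0.0 (shut) to 1.0 (fully open).
Only numpy, scipy, OpenCV 4.12 (cv2) and the standard library are available. Lean on these libraries where they do the work, as an engineer would, in place of code of your own. Each camera call takes 0.05 s, during which the arm holds its last target. There are 200 camera calls.

## Working session

There is one attempt and no reset: what is moved stays moved. The work goes in short steps, Python scripts to look and compute and a tool call to move; the robot and the scene stay as the last step left them, time stands still between calls to the robot, and variables do not carry over. Pictures are saved under pics/ and viewed, about 8 in all and at most 12, crops included, and the job is handed in when it is done.

Besides the shell and the picture viewer there is one more tool, called after "Call:" as a command line: name --argument value ..., lists and objects as JSON in quotes. send_rows: Moves the arm, as the interface text tells. Its arguments: {"type":"object","properties":{"plan":{"type":"string"},"grip_force":{"type":"number"}},"required":["plan"]}

```bash
mkdir -p pics; cat > h.py <<'E'
import numpy as np, cv2
from bench import robot
def pp(cam,names):
    for n in names:
        for d in robot.pinpoint(cam,n)[:2]: print(cam,n,np.round(d['centre'],1),round(d['conf'],2))
def proj(cam,P):
    m=robot.camera_model(cam); p=np.array(m['view'])@np.append(P,1); 
    return m['cx']+m['fx']*p[0]/-p[2], m['cy']+m['fy']*-p[1]/-p[2]
def st():
    s=robot.sense(); print(round(s['time_s'],2),np.round(s['eef_pos'],1),np.round(s['eef_rot'],3).tolist(),np.round(s['force'],2),round(s['grip_width'],3))
    return s
E
python3 - <<'E'
from h import *
a=robot.grab_frame('side');b=robot.grab_frame('top')
cv2.imwrite('pics/s1.png',a);cv2.imwrite('pics/t1.png',b)
N=['balance_stand','knife_edge','marker_top','carrier_mid','carrier_end_l','carrier_end_r']
pp('side',N);pp('top',N+['beaker','vial_spare','stopcock','tape_roll','petri_a','tweezers'])
st()
for c in('side','top'):
    m=robot.camera_model(c);print(m)
E
```

```text
side balance_stand [546.   15.4  -1.1] 0.61
side balance_stand [557.9  10.8 200.8] 0.24
side marker_top [556.5  13.  202.5] 0.54
side marker_top [ 694.3 -192.2    1. ] 0.16
side carrier_mid [550.8  20.  132.1] 0.92
side carrier_end_l [ 533.6 -160.2  126.8] 0.96
side carrier_end_l [567.3 193.1  68.2] 0.69
side carrier_end_r [ 533.6 -160.2  126.8] 0.96
side carrier_end_r [567.3 193.1  68.2] 0.69
top balance_stand [548.9  16.8  -3.4] 0.84
top marker_top [550.4  15.2 205.1] 0.42
top carrier_mid [553.3  18.1 134. ] 0.97
top carrier_end_l [567.  197.2  70.8] 0.77
top carrier_end_l [ 532.3 -163.6  120.4] 0.76
top carrier_end_r [567.  197.2  70.8] 0.77
top carrier_end_r [ 532.3 -163.6  120.4] 0.76
top beaker [740.4 195.6  -0.9] 0.69
top vial_spare [383.3 395.4   1.2] 0.5
top vial_spare [549.8  18.8  -4.4] 0.37
top stopcock [ 434.4 -419.     2.2] 0.58
top tape_roll [ 3.770e+02  1.989e+02 -1.000e-01] 0.7
top petri_a [ 6.931e+02 -1.868e+02  4.000e-01] 0.58
top tweezers [550.4  17.9  -5.1] 0.57
1.0 [141.2 608.9 226.7] [[-0.974, 0.226, 0.0], [0.226, 0.974, 0.0], [0.0, 0.0, -1.0]] [ 0.18 -1.11 -0.
[... 211 characters left out ...]
6.14303080e-02,  6.44215270e-01,  7.62373270e-01,
        -1.22330080e+02],
       [-1.06692365e-01, -7.55201195e-01,  6.46751802e-01,
        -1.11209399e+03],
       [ 0.00000000e+00,  0.00000000e+00,  0.00000000e+00,
         1.00000000e+00]])}
{'fx': 531.4222679316009, 'fy': 531.4222679316009, 'cx': 315.17383875164614, 'cy': 248.55966413976944, 'view': array([[ 2.05816042e-02, -9.97682428e-01, -6.48549931e-02,
        -2.01449966e+01],
       [ 9.82284817e-01,  8.09365473e-03,  1.87219204e-01,
        -5.48765488e+02],
       [-1.86260397e-01, -6.75593466e-02,  9.80174882e-01,
        -1.53915963e+03],
       [ 0.00000000e+00,  0.00000000e+00,  0.00000000e+00,
         1.00000000e+00]])}
```

View pics/s1.png

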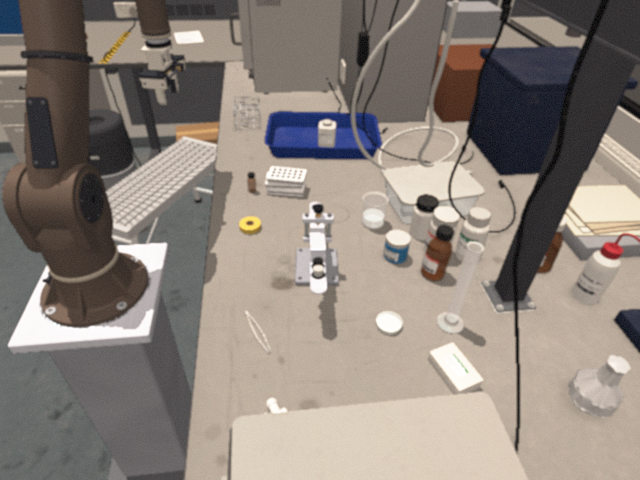

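View pics/t1.png

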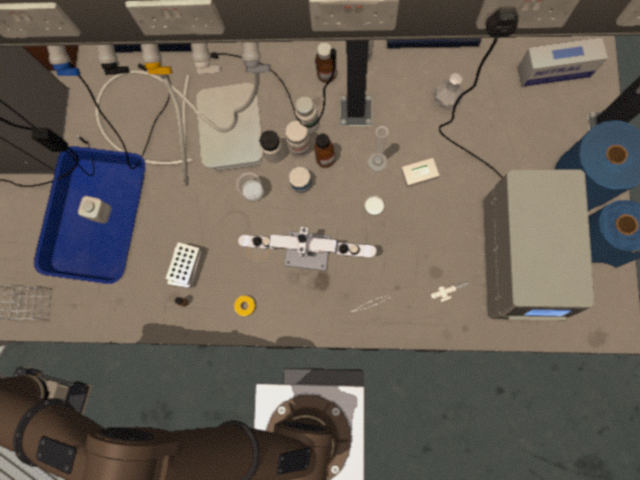

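The +y (left) end is low and the −y end high, so the bar must slide toward −y. The stand is at about (550, 15), turned −5.4°; the left tab is at about (567, 195, 70), with free space round it. I'll grip the left tab across its width, raise it to level and slide from there.

```bash
cat >> h.py <<'E'
from scipy.spatial.transform import Rotation as Ro
YAW=-0.095
def plan(P,yaw=YAW,n=None,vmax=60):
    "rows from the present pose to TCP P, pointing down with jaw axis at yaw"
    s=robot.sense(); R=np.array(s['eef_rot']); p=np.array(s['eef_pos']); P=np.array(P,float)
    y=np.array([np.cos(yaw),np.sin(yaw),0]); z=np.array([0,0,-1.]); Rt=np.c_[np.cross(y,z),y,z]
    w=Ro.from_matrix(R.T@Rt).as_rotvec()
    n=n or int(max(np.ceil(np.linalg.norm(P-p)/vmax),np.ceil(np.linalg.norm(w)/0.18),1))
    for i in range(n):
        Ri=R@Ro.from_rotvec(w*i/n).as_matrix(); d=Ri.T@((P-p)/n)
        print(np.round(w/n,3),np.round(d,1))
E
python3 - <<'E'
from h import *
plan([566,194,180])
E
```

```text
[ 0.    -0.     0.144] [-50.8 -30.8   4.7]
[ 0.    -0.     0.144] [-54.6 -23.2   4.7]
[ 0.    -0.     0.144] [-57.4 -15.2   4.7]
[ 0.    -0.     0.144] [-59.   -6.8   4.7]
[ 0.    -0.     0.144] [-59.4   1.8   4.7]
[ 0.    -0.     0.144] [-58.5  10.2   4.7]
[ 0.    -0.     0.144] [-56.4  18.5   4.7]
[ 0.    -0.     0.144] [-53.2  26.4   4.7]
[ 0.    -0.     0.144] [-48.9  33.8   4.7]
[ 0.    -0.     0.144] [-43.5  40.4   4.7]
```

Call:
send_rows --plan "0 0 0.144 -51 -31 5 80;0 0 0.144 -55 -23 5 80;0 0 0.144 -57 -15 5 80;0 0 0.144 -59 -7 5 80;0 0 0.144 -59 2 5 80;0 0 0.144 -58 10 5 80;0 0 0.144 -56 18 5 80;0 0 0.144 -53 26 5 80"

```text
time_s: 2.0
eef_pos: [481.4, 269.7, 185.7]
eef_rot: [[-0.165, 0.986, 0.001], [0.986, 0.165, 0.007], [0.007, 0.002, -1.0]]
force: [1.2, 1.2, -0.5]
grip_width: 0.87
```

```bash
python3 - <<'E'
from h import *
st();plan([566,194,170])
E
```

```text
2.0 [481.4 269.7 185.7] [[-0.165, 0.986, 0.001], [0.986, 0.165, 0.007], [0.007, 0.002, -1.0]] [ 1.17  1.19 -0.51] 0.87
[ 0.001 -0.004  0.13 ] [-44.3  35.5   7.6]
[ 0.001 -0.004  0.13 ] [-39.3  40.9   7.7]
```

Call:
send_rows --plan "0 -0.004 0.13 -44 35 8 80;0 -0.004 0.13 -39 41 8 80;0 0 0 0 0 0 80"

```text
time_s: 2.38
eef_pos: [571.0, 186.6, 169.5]
eef_rot: [[0.112, 0.994, 0.004], [0.994, -0.112, -0.003], [-0.002, 0.005, -1.0]]
force: [-0.7, 0.4, 0.6]
grip_width: 0.87
```

```bash
python3 - <<'E'
from h import *
s=st()
w=robot.grab_frame('wrist');cv2.imwrite('pics/w1.png',w)
pp('wrist',['carrier_end_l','carrier_mid','marker_top','balance_stand'])
r=robot.cut_out('wrist','carrier_end_l')
print(robot.camera_model('wrist'))
plan([566,194,51])
E
```

```text
2.38 [571.  186.6 169.5] [[0.112, 0.994, 0.004], [0.994, -0.112, -0.003], [-0.002, 0.005, -1.0]] [-0.71  0.35  0.56] 0.87
{'fx': 392.8765595079666, 'fy': 392.8765595079666, 'cx': 326.85683512104026, 'cy': 235.7147200994832, 'hand_eye': array([[ 6.88981417e-04,  9.62468895e-01,  2.71391143e-01,
         7.26561766e+01],
       [ 9.99999482e-01, -4.59946752e-04, -9.07533738e-04,
         3.53393269e-02],
       [-7.48647519e-04,  2.71391628e-01, -9.62468713e-01,
        -1.58914350e+02],
       [ 0.00000000e+00,  0.00000000e+00,  0.00000000e+00,
         1.00000000e+00]])}
[ 0.001 -0.001 -0.003] [ 0.2 -0.8 59.5]
[ 0.001 -0.001 -0.003] [ 0.3 -0.7 59.5]
```

View pics/w1.png

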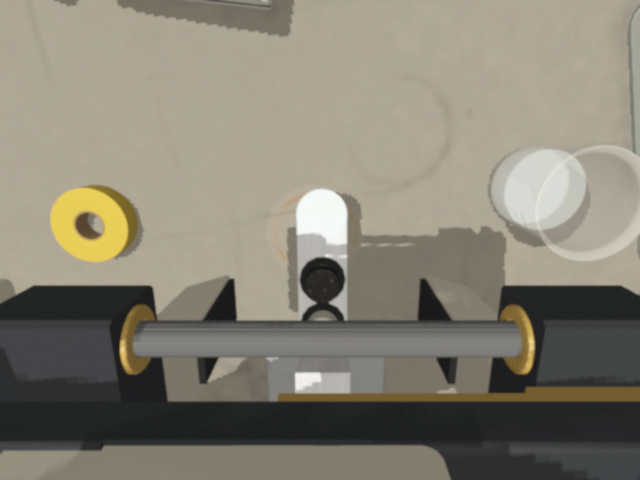

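```bash
cat >> h.py <<'E'
def ray(u,v,z,p,R):
    m=robot.camera_model('wrist');H=m['hand_eye']
    d=np.array([(u-m['cx'])/m['fx'],-(v-m['cy'])/m['fy'],-1.])
    c=np.array(R)@H[:3,3]+p; d=np.array(R)@H[:3,:3]@d
    return c+d*(z-c[2])/d[2]
E
python3 - <<'E'
from h import *
R=np.array([[0.112, 0.994, 0.004], [0.994, -0.112, -0.003], [-0.002, 0.005, -1.0]]);p=np.array([571.0, 186.6, 169.5])
print(ray(322,190,68,p,R),ray(322,235,74,p,R),ray(297,235,74,p,R),ray(347,235,74,p,R), ray(322,278,94,p,R))
w=robot.grab_frame('wrist');s=st()
g=cv2.cvtColor(w,cv2.COLOR_BGR2GRAY)
for r in (205,215,225): print(r,g[r,285:360:3])
E
```

```text
[571.90668969 217.35210707  68.        ] [568.56802799 188.0607559   74.        ] [551.8672493 189.9583298  74.       ] [585.2815031  186.16173941  74.        ] [566.07645439 165.27571415  94.        ]
2.73 [567.4 193.1 170.1] [[0.101, 0.995, 0.003], [0.995, -0.101, 0.001], [0.001, 0.003, -1.0]] [-0.16  0.72 -0.97] 0.873
205 [167 171 173 173 172 169 164 164 167 205 247 248 249 248 248 249 248 248
 248 247 213 123 120 120 123]
215 [171 170 167 170 172 171 172 231 249 249 249 249 248 248 248 248 248 248
 248 248 247 247 241 133 119]
225 [172 173 172 173 174 171 191 249 249 249 248 249 248 248 248 247 248 248
 248 248 248 248 246 206 116]
```

Call:
send_rows --plan "0 0 0 0 0.5 45 60;0 0 0 0 0 45 60;0 0 0 0 0 28 60;0 0 0 0 0 0 60"

```text
time_s: 3.22
eef_pos: [567.6, 198.3, 51.1]
eef_rot: [[0.093, 0.996, 0.006], [0.996, -0.093, 0.005], [0.006, 0.005, -1.0]]
force: [0.1, -0.2, 0.1]
grip_width: 0.654
```

```bash
python3 - <<'E'
from h import *
w=robot.grab_frame('wrist');st()
a=robot.grab_frame('side')
cv2.imwrite('pics/w2.png',np.hstack([w[:,100:540], cv2.resize(a[160:340,200:440],None,fx=2,fy=2)[:360].copy() if 0 else cv2.copyMakeBorder(cv2.resize(a[190:310,260:380],(360,360)),0,120,0,0,0)]))
pp('side',['carrier_end_l','carrier_end_r','carrier_mid'])
plan([568,193,50])
E
```

```text
3.27 [568.6 198.5  52.4] [[0.093, 0.996, 0.008], [0.996, -0.093, 0.006], [0.007, 0.007, -1.0]] [-0.33  0.58  0.27] 0.655
side carrier_end_l [ 533.4 -159.9  126.1] 0.81
side carrier_end_l [ 388.9 -178.4   -0.5] 0.59
side carrier_end_r [ 533.4 -159.9  126.1] 0.81
side carrier_end_r [ 388.9 -178.4   -0.5] 0.59
side carrier_mid [550.1  20.5 133.9] 0.83
side carrier_mid [548.6  16.4  -1.8] 0.61
[ 0.011 -0.008  0.001] [-5.6 -1.9  4.2]
```

View pics/w2.png

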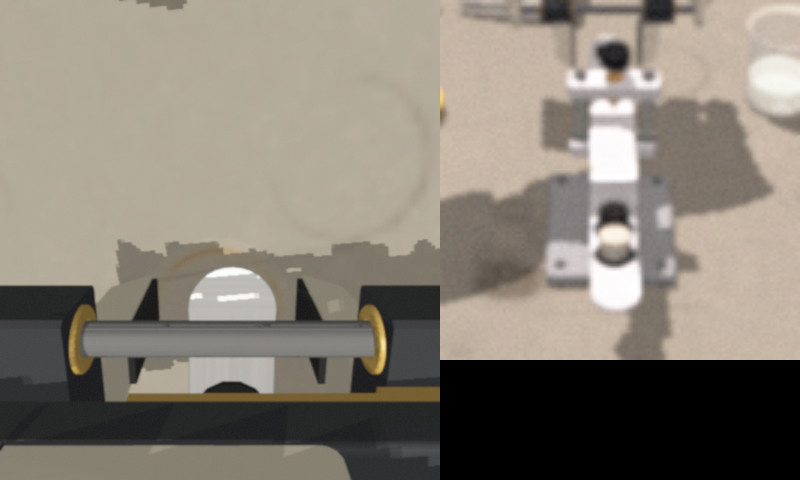

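Call:
send_rows --plan "0 0 0 -5 1 2 42;0 0 0 0 0 0 32;0 0 0 0 0 0 28;0 0 0 0 0 0 28;0 0 0 0 0 0 28" --grip_force 8

```text
time_s: 4.1
eef_pos: [572.0, 193.2, 54.2]
eef_rot: [[0.095, 0.995, 0.014], [0.995, -0.095, 0.009], [0.01, 0.013, -1.0]]
force: [0.1, 0.4, -0.7]
grip_width: 0.368
```

```bash
python3 - <<'E'
from h import *
f=[]
for i in range(4):
    robot.grab_frame('wrist'); s=robot.sense(); f.append(np.r_[s['eef_pos'],s['force'],s['grip_width']])
print(np.round(f,2))
E
```

```text
[[ 5.7197e+02  1.9317e+02  5.4190e+01  1.0000e-01  8.1000e-01 -4.0000e-02
   3.7000e-01]
 [ 5.7195e+02  1.9319e+02  5.4170e+01 -3.1000e-01 -1.0300e+00 -3.0000e-01
   3.7000e-01]
 [ 5.7198e+02  1.9318e+02  5.4180e+01 -4.6000e-01 -4.6000e-01 -6.9000e-01
   3.7000e-01]
 [ 5.7197e+02  1.9315e+02  5.4180e+01 -6.1000e-01  4.8000e-01  1.1000e-01
   3.7000e-01]]
```

Call:
send_rows --plan "0 0 0 0 -0.8 -6.5 28;0 0 0 0 -0.8 -6.5 28;0 0 0 0 -0.8 -6.5 28;0 0 0 0 -0.8 -6.5 28;0 0 0 -3.3 0 0 28;0 0 0 -3.3 0 0 28;0 0 0 -3.3 0 0 28;0 0 0 -3.1 0 0 28"

```text
time_s: 5.3
eef_pos: [567.0, 180.5, 82.1]
eef_rot: [[0.093, 0.996, 0.015], [0.996, -0.094, 0.01], [0.011, 0.014, -1.0]]
force: [1.0, 0.6, -0.5]
grip_width: 0.366
```

```bash
python3 - <<'E'
from h import *
a=robot.grab_frame('side');st();robot.grab_frame('top')
pp('side',['carrier_end_r','carrier_mid']);pp('top',['carrier_end_r','carrier_mid'])
E
```

```text
5.35 [567.  179.8  82.1] [[0.094, 0.995, 0.015], [0.996, -0.094, 0.01], [0.011, 0.014, -1.0]] [ 1.11  0.21 -1.24] 0.369
side carrier_end_r [567.  183.1  92.6] 0.97
side carrier_end_r [ 530.2 -179.6   99.3] 0.66
side carrier_mid [550.2  -1.  132.1] 0.6
top carrier_end_r [ 531.5 -183.1   92.8] 0.71
top carrier_end_r [567.2 181.9  99.8] 0.61
top carrier_mid [551.9  -1.5 138.8] 0.64
top carrier_mid [ 432.3 -415.2    1.1] 0.37
```

Call:
send_rows --plan "0 0 0 0 0 0 60;0 0 0 0 0 0 60;0 0 0 0 0 0 60;0 0 0 0 0 0 60;0 0 0 0 0 0 60;0 0 0 0 0 0 60;0 0 0 0 0 0 60;0 0 0 0 0 0 60"

```text
time_s: 6.6
eef_pos: [567.1, 181.2, 82.2]
eef_rot: [[0.093, 0.996, 0.015], [0.996, -0.093, 0.01], [0.011, 0.014, -1.0]]
force: [0.1, 0.0, -0.3]
grip_width: 0.658
```

```bash
cat >> h.py <<'E'
def tilt():
    robot.grab_frame('side');robot.grab_frame('top');st()
    for c in('side','top'):
        L=[np.array(d['centre']) for d in robot.pinpoint(c,'carrier_end_l') if d['conf']>.3]
        l=[x for x in L if 120<x[1]<230 and 50<x[2]<150];r=[x for x in L if -240<x[1]<-120 and 50<x[2]<150]
        m=[np.array(d['centre']) for d in robot.pinpoint(c,'carrier_mid')[:1]]
        print(c,'L',np.round(l[:1],1),'R',np.round(r[:1],1),'mid',np.round(m,1), 'tilt(R up)',np.round((r[0][2]-l[0][2])/364,3) if l and r else None)
E
python3 -c "
from h import *
tilt()"
```

```text
6.7 [567.2 181.2  82.2] [[0.093, 0.996, 0.015], [0.996, -0.093, 0.01], [0.011, 0.014, -1.0]] [ 0.39 -0.08  0.88] 0.654
side L [[566.9 178.3  81.3]] R [[ 530.  -182.3  117.3]] mid [[550.3   4.3 135.5]] tilt(R up) 0.099
top L [[566.7 178.4  84.7]] R [[ 531.2 -185.4  111.8]] mid [[555.9  -1.6 131.4]] tilt(R up) 0.074
```

Call:
send_rows --plan "0 0 0 0 0 0 60;0 0 0 0 0 0 60;0 0 0 0 0 0 60;0 0 0 0 0 0 60;0 0 0 0 0 0 60;0 0 0 0 0 0 60;0 0 0 0 0 0 60;0 0 0 0 0 0 60"

```text
time_s: 7.9
eef_pos: [567.2, 181.2, 82.3]
eef_rot: [[0.093, 0.996, 0.015], [0.996, -0.093, 0.01], [0.012, 0.014, -1.0]]
force: [-0.2, 0.8, 0.4]
grip_width: 0.654
```

```bash
python3 -c "
from h import *
tilt();a=robot.grab_frame('side');b=robot.grab_frame('wrist')
cv2.imwrite('pics/c3.png',np.hstack([cv2.resize(a[190:310,260:380],(480,480)),b[:,200:440]]))"
```

```text
8.0 [567.2 181.2  82.3] [[0.093, 0.996, 0.015], [0.996, -0.093, 0.01], [0.012, 0.014, -1.0]] [ 0.3  -0.02 -0.82] 0.651
side L [[564.6 169.   70.1]] R [[ 532.  -181.9  127.2]] mid [[5.504e+02 4.000e-01 1.367e+02]] tilt(R up) 0.157
top L [[569.6 176.2  70.7]] R [[ 528.9 -183.2  122.2]] mid [[553.3  -1.4 140.2]] tilt(R up) 0.141
```

View pics/c3.png

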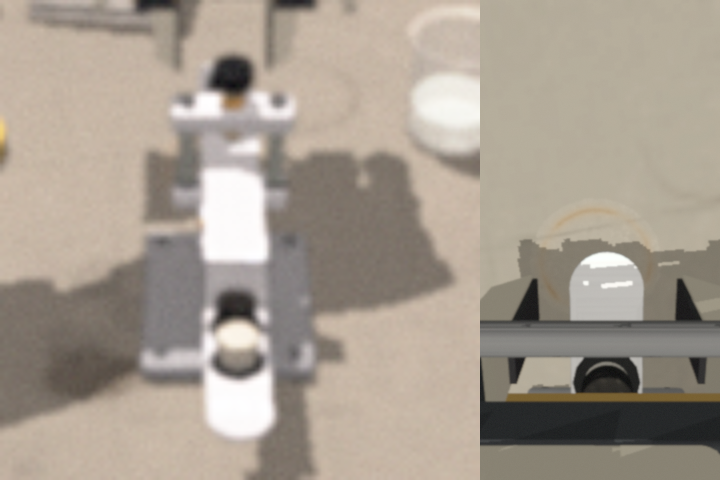

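Call:
send_rows --plan "0 0 0 -3 0 10 60;0 0 0 -2 0 10 60;0 0 0 -2 0 10 50;0 0 0 0 0 0 40;0 0 0 0 0 0 30;0 0 0 0 0 0 28;0 0 0 0 0 0 28" --grip_force 8

```text
time_s: 9.18
eef_pos: [566.7, 173.8, 49.6]
eef_rot: [[0.093, 0.996, 0.014], [0.996, -0.093, 0.01], [0.011, 0.013, -1.0]]
force: [-0.9, -0.7, -0.1]
grip_width: 0.366
```

```bash
python3 -c "
from h import *
st()"
```

```text
9.18 [566.7 173.8  49.6] [[0.093, 0.996, 0.014], [0.996, -0.093, 0.01], [0.011, 0.013, -1.0]] [-0.88 -0.71 -0.1 ] 0.366
```

Call:
send_rows --plan "0 0 0 0 0 -6.5 28;0 0 0 0 0 -6.5 28;0 0 0 0 0 -6.5 28;0 0 0 0 0 -6.5 28;0 0 0 -1.4 0 0 28;0 0 0 -1.4 0 0 28;0 0 0 0 0 0 28"

```text
time_s: 10.05
eef_pos: [566.4, 171.8, 78.3]
eef_rot: [[0.092, 0.996, 0.016], [0.996, -0.092, 0.011], [0.013, 0.015, -1.0]]
force: [-0.5, 0.8, -1.4]
grip_width: 0.366
```

```bash
python3 -c "
from h import *
tilt()"
```

```text
10.15 [566.4 171.8  78.3] [[0.092, 0.996, 0.016], [0.996, -0.092, 0.011], [0.013, 0.015, -1.0]] [ 0.5  -0.12 -0.16] 0.366
side L [[562.4 173.8  96.9]] R [[ 530.9 -190.1   95.5]] mid [[548.3  -8.4 129.7]] tilt(R up) -0.004
top L [[566.  173.9 104. ]] R [[ 533.  -187.3   88. ]] mid [[551.8 -11.6 132.1]] tilt(R up) -0.044
```

Level when held, about 9 mm further along. I'll release it and let it settle.

Call:
send_rows --plan "0 0 0 0 0 0 60;0 0 0 0 0 0 60;0 0 0 0 0 0 60;0 0 0 0 0 0 60;0 0 0 0 0 0 60;0 0 0 0 0 0 60;0 0 0 0 0 0 60;0 0 0 0 0 0 60"

```text
time_s: 11.35
eef_pos: [566.4, 171.6, 78.3]
eef_rot: [[0.092, 0.996, 0.016], [0.996, -0.092, 0.011], [0.012, 0.015, -1.0]]
force: [0.3, -0.5, 0.0]
grip_width: 0.651
```

```bash
python3 -c "
from h import *
tilt()"
```

```text
11.45 [566.4 171.6  78.3] [[0.092, 0.996, 0.016], [0.996, -0.092, 0.011], [0.012, 0.015, -1.0]] [0.61 0.58 0.04] 0.654
side L [[565.1 169.3  90.7]] R [[ 532.2 -187.7  105.2]] mid [[548.   -8.2 133.4]] tilt(R up) 0.04
top L [[564.1 172.3  93.5]] R [[ 531.2 -191.3  100. ]] mid [[554.9 -12.6 134.4]] tilt(R up) 0.018
```

Call:
send_rows --plan "0 0 0 0 0 0 60;0 0 0 0 0 0 60;0 0 0 0 0 0 60;0 0 0 0 0 0 60;0 0 0 0 0 0 60;0 0 0 0 0 0 60;0 0 0 0 0 0 60;0 0 0 0 0 0 60"

```text
time_s: 12.65
eef_pos: [566.4, 171.6, 78.3]
eef_rot: [[0.092, 0.996, 0.016], [0.996, -0.092, 0.011], [0.012, 0.015, -1.0]]
force: [0.4, 0.1, -0.2]
grip_width: 0.652
```

```bash
python3 -c "
from h import *
tilt()"
```

```text
12.75 [566.4 171.6  78.3] [[0.092, 0.996, 0.016], [0.996, -0.092, 0.011], [0.012, 0.015, -1.0]] [ 0.49 -0.04 -0.39] 0.653
side L [[567.2 171.1  91.7]] R [[ 532.9 -188.3  102.3]] mid [[547.6  -8.9 134.3]] tilt(R up) 0.029
top L [[565.  172.2  93.6]] R [[ 531.7 -189.1   99. ]] mid [[551.7 -11.3 132.6]] tilt(R up) 0.015
```

Call:
send_rows --plan "0 0 0 0 0 0 60;0 0 0 0 0 0 60;0 0 0 0 0 0 60;0 0 0 0 0 0 60;0 0 0 0 0 0 60;0 0 0 0 0 0 60;0 0 0 0 0 0 60;0 0 0 0 0 0 60"

```text
time_s: 13.95
eef_pos: [566.4, 171.6, 78.3]
eef_rot: [[0.092, 0.996, 0.016], [0.996, -0.092, 0.011], [0.012, 0.015, -1.0]]
force: [-0.5, -0.4, 0.5]
grip_width: 0.655
```

```bash
python3 -c "
from h import *
for i in range(4): tilt()"
```

```text
14.05 [566.4 171.6  78.3] [[0.092, 0.996, 0.016], [0.996, -0.092, 0.011], [0.012, 0.015, -1.0]] [-0.87 -1.31  0.29] 0.654
side L [[561.6 166.9  92.4]] R [[ 532.8 -188.   103.7]] mid [[549.7  -5.9 134.3]] tilt(R up) 0.031
top L [[564.6 173.   98.5]] R [[ 530.6 -189.    97.2]] mid [[554.3 -11.6 135.1]] tilt(R up) -0.004
14.35 [566.4 171.6  78.3] [[0.092, 0.996, 0.016], [0.996, -0.092, 0.011], [0.012, 0.015, -1.0]] [-0.16 -0.33 -0.58] 0.654
side L [[562.2 170.4  91.6]] R [[ 530.3 -187.6  103.5]] mid [[548.5  -9.9 133.2]] tilt(R up) 0.033
top L [[564.4 172.   95.4]] R [] mid [[552.1 -11.9 134.4]] tilt(R up) None
14.65 [566.4 171.6  78.3] [[0.092, 0.996, 0.016], [0.996, -0.092, 0.011], [0.012, 0.015, -1.0]] [-0.31 -0.35  0.2 ] 0.656
side L [] R [[ 531.4 -186.4  103.4]] mid [[556.8  14.9 198. ]] tilt(R up) None
top L [[563.  172.5  93.6]] R [[ 531.2 -191.2   99.8]] mid [[552.4 -11.6 135.7]] tilt(R up) 0.017
14.95 [566.4 171.6  78.3] [[0.092, 0.996, 0.016], [0.996, -0.092, 0.011], [0.012, 0.015, -1.0]] [0.25 1.36 0.04] 0.655
side L [[566.5 170.3  93.2]] R [[ 531.6 -186.5  100.3]] mid [[551.7  -9.6 132.3]] tilt(R up) 0.02
top L [[566.3 172.4  93.9]] R [[ 534.7 -192.    99. ]] mid [[553.1 -12.8 134.8]] tilt(R up) 0.014
```

Call:
send_rows --plan "0 0 0 0 0 0 45;0 0 0 0 0 0 38;0 0 0 0 0 0 30;0 0 0 0 0 0 28;0 0 0 0 0 0 28" --grip_force 6

```text
time_s: 15.78
eef_pos: [566.5, 171.6, 78.3]
eef_rot: [[0.092, 0.996, 0.016], [0.996, -0.092, 0.011], [0.012, 0.015, -1.0]]
force: [0.2, -0.5, -0.2]
grip_width: 0.365
```

Call:
send_rows --plan "0 0 0 -0.7 0 0 28;0 0 0 0 0 0 28"

```text
time_s: 16.02
eef_pos: [566.3, 171.3, 78.3]
eef_rot: [[0.092, 0.996, 0.016], [0.996, -0.092, 0.011], [0.013, 0.015, -1.0]]
force: [-0.4, -0.1, -0.0]
grip_width: 0.37
```

Call:
send_rows --plan "0 0 0 -0.5 0 0 28;0 0 0 0 0 0 28;0 0 0 0 0 0 28"

```text
time_s: 16.4
eef_pos: [566.3, 171.0, 78.3]
eef_rot: [[0.092, 0.996, 0.016], [0.996, -0.092, 0.012], [0.013, 0.015, -1.0]]
force: [0.4, 1.8, -0.0]
grip_width: 0.373
```

Call:
send_rows --plan "0 0 0 0 0 0 60;0 0 0 0 0 0 60;0 0 0 0 0 0 60;0 0 0 0 0 0 60;0 0 0 0 0 0 60;0 0 0 0 0 0 60;0 0 0 0 0 0 60;0 0 0 0 0 0 60"

```text
time_s: 17.4
eef_pos: [566.3, 170.3, 78.3]
eef_rot: [[0.092, 0.996, 0.016], [0.996, -0.092, 0.011], [0.012, 0.015, -1.0]]
force: [-0.7, 0.4, 0.2]
grip_width: 0.659
```

Call:
send_rows --plan "0 0 0 0 0 0 60;0 0 0 0 0 0 60;0 0 0 0 0 0 60;0 0 0 0 0 0 60;0 0 0 0 0 0 60;0 0 0 0 0 0 60;0 0 0 0 0 0 60;0 0 0 0 0 0 60"

```text
time_s: 18.4
eef_pos: [566.3, 170.3, 78.3]
eef_rot: [[0.092, 0.996, 0.016], [0.996, -0.092, 0.011], [0.012, 0.015, -1.0]]
force: [-0.4, 0.3, -0.4]
grip_width: 0.657
```

```bash
python3 -c "
from h import *
for i in range(4): tilt()"
```

```text
18.5 [566.3 170.3  78.3] [[0.092, 0.996, 0.016], [0.996, -0.092, 0.011], [0.012, 0.015, -1.0]] [ 0.24  0.08 -0.02] 0.653
side L [[565.  171.3  95. ]] R [[ 530.9 -187.3  105.2]] mid [[548.5  -9.4 132.7]] tilt(R up) 0.028
top L [[565.1 172.8  96.4]] R [[ 531.8 -190.8   97.9]] mid [[552.8 -15.5 133.9]] tilt(R up) 0.004
18.8 [566.3 170.3  78.3] [[0.092, 0.996, 0.016], [0.996, -0.092, 0.011], [0.012, 0.015, -1.0]] [ 0.58 -0.9  -0.37] 0.658
side L [[564.6 170.4  94.2]] R [[ 529.  -190.9  100.2]] mid [[548.9  -8.3 132.8]] tilt(R up) 0.016
top L [[563.5 173.9  98.5]] R [[ 528.7 -191.8   99.1]] mid [[553.6 -13.3 133.3]] tilt(R up) 0.002
19.1 [566.3 170.3  78.3] [[0.092, 0.996, 0.016], [0.996, -0.092, 0.011], [0.012, 0.015, -1.0]] [ 0.1   0.27 -0.11] 0.651
side L [[564.2 168.3  92.6]] R [[ 531.3 -187.3  101.5]] mid [[547.4  -8.8 136.9]] tilt(R up) 0.024
top L [[567.2 171.8  93.1]] R [[ 531.1 -192.3   97.5]] mid [[554.3 -13.3 132.4]] tilt(R up) 0.012
19.4 [566.3 170.3  78.3] [[0.092, 0.996, 0.016], [0.996, -0.092, 0.011], [0.012, 0.015, -1.0]] [ 0.24 -0.43 -0.04] 0.657
side L [[561.9 170.3  93.8]] R [[ 530.2 -188.7  106.1]] mid [[549.7 -10.6 133.5]] tilt(R up) 0.034
top L [[564.3 172.5  97.7]] R [[ 531.8 -191.4   95.8]] mid [[551.3 -12.  132.2]] tilt(R up) -0.005
```

Call:
send_rows --plan "0 0 0 0 0 -10 60;0 0 0 0 0 -25 60;0 0 0 0 0 -45 60;0 0 0 0 0 -55 60;0 0 0 0 0 -55 60;0 0 0 -20 -2 -20 60;0 0 0 -50 -2 0 30;0 0 0 -50 -2 0 0"

```text
time_s: 20.6
eef_pos: [546.0, 49.8, 298.6]
eef_rot: [[0.085, 0.996, 0.02], [0.996, -0.086, 0.012], [0.014, 0.018, -1.0]]
force: [-0.1, -0.8, -0.3]
grip_width: 0.488
```

Call:
send_rows --plan "0 0 0 -50 0 0 0;0 0 0 -45 0 0 0;0 0 0 0 0 0 0;0 0 0 0 0 0 0"

```text
time_s: 21.1
eef_pos: [536.2, -52.5, 300.9]
eef_rot: [[0.093, 0.995, 0.024], [0.996, -0.093, 0.013], [0.015, 0.023, -1.0]]
force: [-0.3, -0.2, -0.4]
grip_width: 0.049
```

```bash
python3 - <<'E'
from h import *
w=robot.grab_frame('wrist');s=st();cv2.imwrite('pics/w4.png',w)
pp('wrist',['marker_top','balance_stand']); tilt()
pp('top',['marker_top'])
E
```

```text
21.15 [536.2 -52.8 300.9] [[0.093, 0.995, 0.024], [0.996, -0.093, 0.013], [0.015, 0.023, -1.0]] [-0.91 -0.08  0.74] 0.022
wrist marker_top [546.8  18.1 204.3] 0.68
wrist marker_top [ 694.  -189.7   -1.5] 0.26
wrist balance_stand [ 6.885e+02 -1.870e+02  2.000e-01] 0.65
wrist balance_stand [546.4 -10.  128.5] 0.28
21.35 [536.4 -51.8 300.3] [[0.091, 0.996, 0.023], [0.996, -0.091, 0.013], [0.015, 0.022, -1.0]] [-0.03  0.51  0.58] 0.007
side L [[560.3 165.5  89.5]] R [[ 533.2 -188.4  105.2]] mid [[546.   -9.7 137.3]] tilt(R up) 0.043
top L [[565.7 172.1  94.7]] R [[ 530.6 -192.   100. ]] mid [] tilt(R up) 0.015
```

View pics/w4.png

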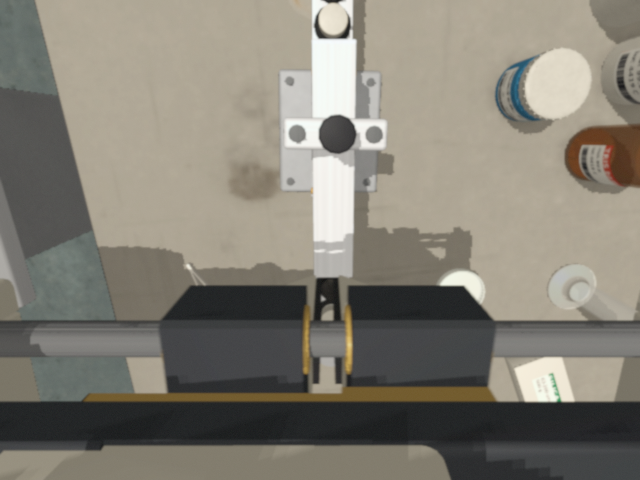

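```bash
cat >> h.py <<'E'
def tri(S,T):
    A=[]
    for c,P in(('side',S),('top',T)):
        V=np.array(robot.camera_model(c)['view']);C=-V[:3,:3].T@V[:3,3];d=np.array(P)-C;d/=np.linalg.norm(d);A.append((C,np.eye(3)-np.outer(d,d)))
    return np.linalg.solve(sum(M for _,M in A),sum(M@C for C,M in A))
def t2(name,SL,TL,SR,TR):
    l=tri(SL,TL);r=tri(SR,TR);print(name,np.round(l,1),np.round(r,1),'tilt',np.round((r-l)[2]/364,4))
E
python3 - <<'E'
from h import *
t2('start',[567.3,193.1,68.2],[567,197.2,70.8],[533.6,-160.2,126.8],[532.3,-163.6,120.4])
t2('pin2',[564.6,169,70.1],[569.6,176.2,70.7],[532,-181.9,127.2],[528.9,-183.2,122.2])
m=lambda *a:np.mean(a,0)
t2('bal1',m([562.2,170.4,91.6],[566.5,170.3,93.2],[567.2,171.1,91.7]),m([564.6,173,98.5],[564.4,172,95.4],[563,172.5,93.6],[566.3,172.4,93.9]),m([532.8,-188,103.7],[530.3,-187.6,103.5],[531.4,-186.4,103.4],[531.6,-186.5,100.3]),m([530.6,-189,97.2],[531.2,-191.2,99.8],[534.7,-192,99]))
t2('bal2',m([565,171.3,95],[564.6,170.4,94.2],[564.2,168.3,92.6],[561.9,170.3,93.8]),m([565.1,172.8,96.4],[563.5,173.9,98.5],[567.2,171.8,93.1],[564.3,172.5,97.7]),m([530.9,-187.3,105.2],[529,-190.9,100.2],[531.3,-187.3,101.5],[530.2,-188.7,106.1]),m([531.8,-190.8,97.9],[528.7,-191.8,99.1],[531.1,-192.3,97.5],[531.8,-191.4,95.8]))
# fresh, arm away: several pictures
SL,TL,SR,TR=[],[],[],[]
for i in range(5):
    for c,l,r in(('side',SL,SR),('top',TL,TR)):
        robot.grab_frame(c)
        for d in robot.pinpoint(c,'carrier_end_l'):
            x=np.array(d['centre'])
            if d['conf']>.3 and 60<x[2]<135: (l if x[1]>100 else r).append(x)
print(*[len(x) for x in(SL,TL,SR,TR)])
M=lambda a:np.median(a,0)
t2('now',M(SL),M(TL),M(SR),M(TR))
R=np.array([[0.093, 0.995, 0.024], [0.996, -0.093, 0.013], [0.015, 0.023, -1.0]]);p=np.array([536.2,-52.8,300.9])
print(ray(337,134,202,p,R)); st()
E
```

```text
start [568.2 198.5  64.2] [ 531.9 -163.3  129.7] tilt 0.18
pin2 [568.2 177.2  64.5] [ 529.9 -182.9  127.8] tilt 0.1741
bal1 [565.7 173.5  90. ] [ 530.9 -190.4  106.3] tilt 0.0448
bal2 [565.2 173.7  91.5] [ 529.6 -191.2  106.1] tilt 0.0403
5 5 5 4
now [565.5 173.9  89.7] [ 530.8 -189.5  103.9] tilt 0.039
[551.52922077  14.71259141 202.        ]
22.6 [536.2 -53.  300.4] [[0.093, 0.995, 0.023], [0.996, -0.093, 0.012], [0.014, 0.022, -1.0]] [0.09 0.97 0.66] 0.002
```

```bash
python3 - <<'E'
from h import *
plan([551.5,14.7,225],n=4)
E
```

```text
[ 0.006 -0.004  0.001] [16.9  1.8 19.1]
[ 0.006 -0.004  0.001] [17.   1.9 19.1]
[ 0.006 -0.004  0.001] [17.1  2.  19. ]
[ 0.006 -0.004  0.001] [17.1  2.1 18.9]
```

Call:
send_rows --plan "0.006 -0.004 0 17 2 19 0;0.006 -0.004 0 17 2 19 0;0.006 -0.004 0 17 2 19 0;0.006 -0.004 0 17 2 19 0;0 0 0 0 0 0 0;0 0 0 0 0 0 0"

```text
time_s: 23.35
eef_pos: [551.7, 21.5, 217.5]
eef_rot: [[0.09, 0.996, -0.007], [0.996, -0.09, -0.003], [-0.004, -0.007, -1.0]]
force: [-0.3, -0.3, 0.7]
grip_width: 0.001
```

```bash
python3 - <<'E'
from h import *
st();plan([551.5,14.7,207],n=3)
a=robot.grab_frame('side');b=robot.grab_frame('top')
x,y=map(int,proj('top',[551,15,205]))
cv2.imwrite('pics/k5.png',np.hstack([cv2.resize(a[170:290,260:380],(400,400)),cv2.resize(b[y-50:y+50,x-50:x+50],(400,400))]))
E
```

```text
23.35 [551.7  21.5 217.5] [[0.09, 0.996, -0.007], [0.996, -0.09, -0.003], [-0.004, -0.007, -1.0]] [-0.29 -0.33  0.75] 0.001
[-0.002  0.001  0.002] [-2.2  0.2  3.5]
[-0.002  0.001  0.002] [-2.2  0.2  3.5]
[-0.002  0.001  0.002] [-2.2  0.1  3.5]
```

View pics/k5.png

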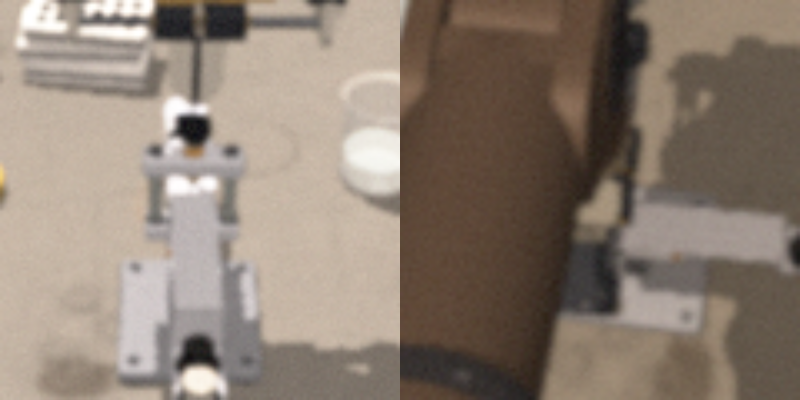

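Call:
send_rows --plan "0 0 0 -4 0 3 0;0 0 0 -2.5 0 4 0;0 0 0 0 0 3 0;0 0 0 0 0 0 0;0 0 0 0 0 0 0"

```text
time_s: 24.08
eef_pos: [551.5, 12.4, 208.8]
eef_rot: [[0.093, 0.996, -0.004], [0.996, -0.093, -0.002], [-0.002, -0.004, -1.0]]
force: [0.4, 0.2, 0.0]
grip_width: 0.004
```

```bash
python3 - <<'E'
from h import *
st();plan([551.5,14.7,200],n=1)
E
```

```text
24.07 [551.5  12.4 208.8] [[0.093, 0.996, -0.004], [0.996, -0.093, -0.002], [-0.002, -0.004, -1.0]] [0.37 0.15 0.04] 0.004
[-0.004  0.002  0.002] [ 2.3 -0.2  8.8]
```

Call:
send_rows --plan "0 0 0 2.3 0 2 0;0 0 0 0 0 2 0;0 0 0 0 0 2 0;0 0 0 0 0 1 0;0 0 0 0 0 0 0"

```text
time_s: 24.7
eef_pos: [551.9, 15.3, 201.4]
eef_rot: [[0.092, 0.996, -0.004], [0.996, -0.092, -0.002], [-0.002, -0.003, -1.0]]
force: [0.2, -0.3, 1.1]
grip_width: 0.008
```

Call:
send_rows --plan "0 0 0 0 0 1.5 0;0 0 0 0 0 1.5 0;0 0 0 0 0 0 0"

```text
time_s: 25.08
eef_pos: [551.9, 15.3, 198.4]
eef_rot: [[0.092, 0.996, -0.003], [0.996, -0.092, -0.002], [-0.002, -0.003, -1.0]]
force: [-0.4, -0.5, 1.1]
grip_width: 0.004
```

Contact was made near 202 mm. I'll continue down gently.

Call:
send_rows --plan "0 0 0 0 0 1.5 0;0 0 0 0 0 1.2 0;0 0 0 0 0 0 0"

```text
time_s: 25.45
eef_pos: [552.0, 15.3, 195.6]
eef_rot: [[0.093, 0.996, -0.003], [0.996, -0.093, -0.002], [-0.002, -0.003, -1.0]]
force: [0.4, 0.4, 1.7]
grip_width: 0.005
```

Call:
send_rows --plan "0 0 0 0 0 0.8 0;0 0 0 0 0 0 0"

```text
time_s: 25.7
eef_pos: [552.0, 15.3, 194.8]
eef_rot: [[0.093, 0.996, -0.003], [0.996, -0.093, -0.002], [-0.002, -0.003, -1.0]]
force: [-0.3, 0.5, 1.0]
grip_width: 0.006
```

Call:
send_rows --plan "0 0 0 0 0 0.5 0;0 0 0 0 0 0 0"

```text
time_s: 25.95
eef_pos: [552.0, 15.3, 194.3]
eef_rot: [[0.093, 0.996, -0.003], [0.996, -0.093, -0.002], [-0.002, -0.003, -1.0]]
force: [-0.9, 0.6, 1.8]
grip_width: 0.008
```

Call:
send_rows --plan "0 0 0 0 0 0.5 0;0 0 0 0 0 0 0"

```text
time_s: 26.2
eef_pos: [552.0, 15.3, 193.9]
eef_rot: [[0.093, 0.996, -0.003], [0.996, -0.093, -0.002], [-0.002, -0.003, -1.0]]
force: [-0.2, 0.9, 3.0]
grip_width: 0.002
```

Call:
send_rows --plan "0 0 0 0 0 0.4 0;0 0 0 0 0 0 0"

```text
time_s: 26.45
eef_pos: [552.1, 15.3, 193.7]
eef_rot: [[0.093, 0.996, -0.003], [0.996, -0.093, -0.001], [-0.002, -0.003, -1.0]]
force: [-1.0, 1.6, 3.6]
grip_width: 0.005
```

Call:
send_rows --plan "0 0 0 0 0 0.5 0;0 0 0 0 0 0 0"

```text
time_s: 26.7
eef_pos: [552.1, 15.3, 193.5]
eef_rot: [[0.093, 0.996, -0.003], [0.996, -0.093, -0.001], [-0.001, -0.003, -1.0]]
force: [-2.4, -0.1, 5.9]
grip_width: 0.005
```

Call:
send_rows --plan "0 0 0 0 0 0.5 0;0 0 0 0 0 0 0"

```text
time_s: 26.95
eef_pos: [552.1, 15.3, 193.5]
eef_rot: [[0.093, 0.996, -0.003], [0.996, -0.093, -0.001], [-0.001, -0.003, -1.0]]
force: [-1.9, -0.6, 5.3]
grip_width: 0.007
```

Call:
send_rows --plan "0 0 0 0 0 0.8 0;0 0 0 0 0 0.8 0"

```text
time_s: 27.2
eef_pos: [552.1, 15.2, 192.9]
eef_rot: [[0.093, 0.996, -0.002], [0.996, -0.093, -0.0], [-0.0, -0.002, -1.0]]
force: [-4.3, 0.9, 12.3]
grip_width: 0.002
```

Call:
send_rows --plan "0 0 0 0 0 -1.5 0;0 0 0 0 0 -3 0;0 0 0 0 0 -4 0;0 0 0 0 0 -5 0;0 0 0 0 0 -15 0;0 0 0 0 0 -30 0;0 0 0 0 0 -40 0;0 0 0 -55 0 0 0"

```text
time_s: 28.2
eef_pos: [548.1, -35.9, 296.8]
eef_rot: [[0.085, 0.996, -0.002], [0.996, -0.085, 0.0], [-0.0, -0.002, -1.0]]
force: [1.3, -1.0, -1.0]
grip_width: 0.006
```

Call:
send_rows --plan "0 0 0 -40 0 0 0;0 0 0 0 0 0 0;0 0 0 0 0 0 0;0 0 0 0 0 0 0;0 0 0 0 0 0 0;0 0 0 0 0 0 0;0 0 0 0 0 0 0;0 0 0 0 0 0 0"

```text
time_s: 29.2
eef_pos: [544.7, -77.7, 300.2]
eef_rot: [[0.086, 0.996, 0.001], [0.996, -0.086, -0.0], [-0.0, 0.001, -1.0]]
force: [0.7, 0.1, -0.7]
grip_width: 0.006
```

```bash
python3 - <<'E'
from h import *
SL,TL,SR,TR=[],[],[],[]
for i in range(5):
    for c,l,r in(('side',SL,SR),('top',TL,TR)):
        im=robot.grab_frame(c)
        if c=='side': a=im
        for d in robot.pinpoint(c,'carrier_end_l'):
            x=np.array(d['centre'])
            if d['conf']>.3 and 60<x[2]<135: (l if x[1]>100 else r).append(x)
w=robot.grab_frame('wrist');st()
print(*[len(x) for x in(SL,TL,SR,TR)])
M=lambda a:np.median(a,0)
t2('now',M(SL),M(TL),M(SR),M(TR))
print(M(SL),M(SR),M(TL),M(TR))
cv2.imwrite('pics/f6.png',np.hstack([cv2.resize(a[190:310,260:380],(400,400)),cv2.resize(w[0:300,200:500],(400,400))]))
E
```

```text
30.25 [544.7 -77.9 300.3] [[0.086, 0.996, 0.001], [0.996, -0.086, -0.0], [-0.0, 0.001, -1.0]] [-0.04 -0.05 -0.16] 0.002
5 5 5 5
now [565.6 173.4  87.5] [ 529.  -190.8  108.3] tilt 0.0572
[564.  168.8  90.6] [ 530.4 -186.8  104. ] [565.5 172.3  93.4] [ 530.3 -191.4   96.3]
```

View pics/f6.png

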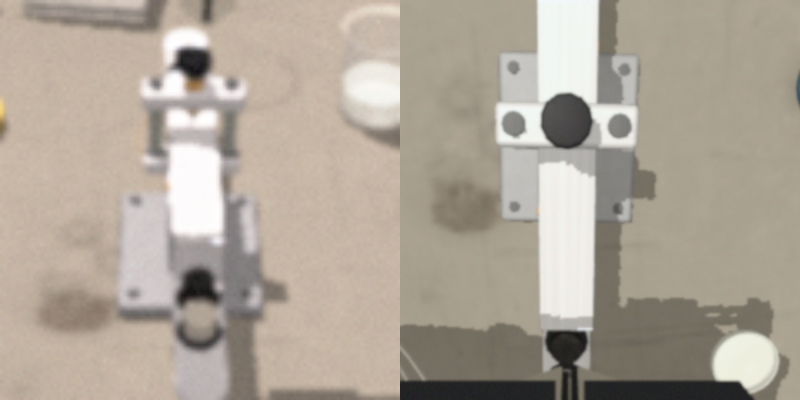

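Call:
send_rows --plan "0 0 0 0 -40 -30 0;0 0 0 0 -50 0 0;0 0 0 0 -40 0 0;0 0 0 0 0 0 0;0 0 0 0 0 0 0;0 0 0 0 0 0 0;0 0 0 0 0 0 0"

```text
time_s: 31.12
eef_pos: [414.0, -66.4, 330.4]
eef_rot: [[0.086, 0.996, 0.001], [0.996, -0.086, -0.002], [-0.002, 0.002, -1.0]]
force: [-0.1, 0.8, 0.4]
grip_width: 0.006
```

```bash
python3 - <<'E'
from h import *
SL,TL,SR,TR=[],[],[],[]
for i in range(8):
    for c,l,r in(('side',SL,SR),('top',TL,TR)):
        im=robot.grab_frame(c)
        if c=='side': a=im
        else: b=im
        for d in robot.pinpoint(c,'carrier_end_l'):
            x=np.array(d['centre'])
            if d['conf']>.3 and 60<x[2]<135: (l if x[1]>100 else r).append(x)
st()
print(*[len(x) for x in(SL,TL,SR,TR)])
for M in(lambda a:np.median(a,0),lambda a:np.mean(a,0)): t2('now',M(SL),M(TL),M(SR),M(TR))
M=lambda a:np.median(a,0);print(M(SL),M(SR),M(TL),M(TR),np.std(SL,0),np.std(SR,0))
cv2.imwrite('pics/f7.png',np.hstack([cv2.resize(a[190:310,260:380],(400,400)),cv2.resize(b[180:320,230:390],(400,350))[:400] if 0 else cv2.copyMakeBorder(cv2.resize(b[180:320,230:390],(400,350)),0,50,0,0,0)]))
E
```

```text
32.73 [413.4 -66.3 330.5] [[0.085, 0.996, 0.002], [0.996, -0.085, -0.001], [-0.001, 0.002, -1.0]] [-0.04 -0.45 -0.11] 0.006
8 8 8 7
now [565.  173.3  89.7] [ 530.9 -190.1  102.1] tilt 0.034
now [564.8 173.   89.9] [ 530.9 -190.5  103.4] tilt 0.037
[564.6  170.25  91.95] [ 530.8  -189.15  100.95] [564.   172.35  94.7 ] [ 531.6 -190.2   99.7] [0.88282218 2.10535033 1.98604506] [1.53866826 1.83469173 1.7438732 ]
```

View pics/f7.png

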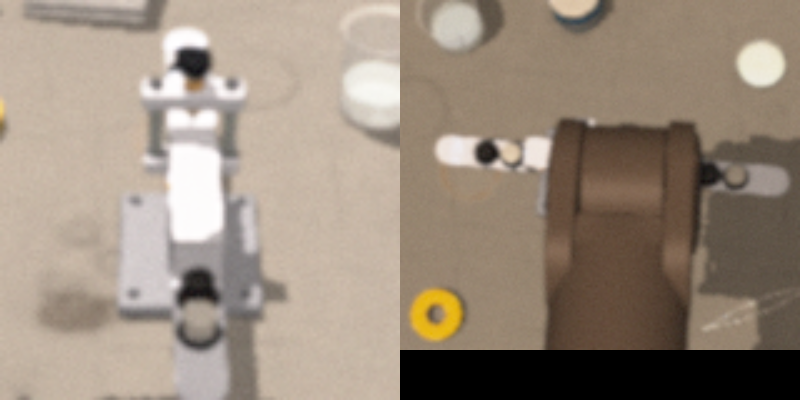

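```bash
python3 -c "
from bench import robot
print(robot.finish_job())"
```

```text
the job is handed in; nothing more can be done
None
```

The carrier is balanced on the knife edge and marked, and I handed the job in at about 33 s of the 72 s allowed.

- **Sliding:** I gripped the low +y tab lightly (6–8 N), raised it level and slid the bar toward its high end. After about 19 mm it fell back onto the rest pin when let go; about 9 mm further it floated. A last nudge of roughly 0.5–1 mm levelled it.
- **Marking:** I pressed the knob with the shut fingers up to 12.3 N. After taking off the spring's share, that is about 10 N on the bar. I then let it spring back and moved the arm clear.
- **Level check:** The last camera check gave a raw tilt of 0.034–0.037 rad. The two early readings with the bar on the rest pin came out about 0.03 rad too high. With that taken off, the bar is within about 0.01 rad of level and floating.
- **Disagreements:** Before correction the side camera read more tilt than the top one (about 0.03 against 0.01 rad). A check within 3 s of the press read 0.057 raw, probably from swinging or noise, and later readings were lower.
- **Not confirmed:** The mark itself was not seen directly. In the last picture the knob looks fully up. The other things on the bench were not touched.

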